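Close up the oiled hand grinder and work the oil in

TASK

The hand-cranked grinder has just been oiled. With fingertips only and gripping nothing, lightly tap its two brass oil-cup lids fully shut, first the one on the wheel spindle housing and then the one on the gear case, and only then push the red crank handle slowly down, towards the robot's side, by a good quarter turn to work the oil in. Leave the crank where it comes to rest, and do not disturb the things standing around the grinder.

Things in the scene. Friction and masses are not known exactly. Their poses are not given: they have to be found in the camera images.
- grinder: dark cast iron hand-cranked grinder, bolted down; 241 mm high. Origin: on the shelf under its gear case; x away from the robot side, y along the shafts from crank (-y) to grey wheel (+y), z up. In mm: gear case a drum of 116 diameter, axis along y at height 145, y -32 to 22; spindle tube 38 thick at height 178, y 21 to 93; wheel 125 diameter, y 100 to 120; tool rest x -67 to -99, y 85 to 131
- spindle_cup (a point): middle of the top face of the spindle housing's oil-cup lid when shut (point fixed to the grinder, axes as the grinder's); grinder frame x 0, y 55, height 213 mm. A brass cup 25 mm across on the tube between gear case and wheel; nothing stands behind (+x of) or above it
- gear_cup (a point): the same for the oil cup on top of the gear case: grinder frame x 0, y -4, height 219 mm
- spindle_lid (a joint): angle of the spindle cup's lid: 0 shut and level, 1.57 upright, most 1.9; starts 1.0 to 1.7. Brass disc 26 mm across, 3 mm thick, 14 g. Hinge along the grinder's y, 13.5 mm towards +x of the cup's middle, 3 mm below the shut lid's top; disc reaches 26.5 mm from it. It shuts by swinging over to -x and down, stays at any angle (0.3 N at the edge moves it), no latch
- gear_lid (a joint): the same for the lid of the gear case's oil cup: same lid, same hinge side, same start angles
- spindle_tab (a point): tip of the thumb tab on the spindle housing's lid, 29 mm from the hinge; moves with the lid
- gear_tab (a point): the same for the gear case's lid
- crank (a joint): crank angle: 0 = arm straight up, 1.57 = level, pointing to the robot side (the grinder's -x), 3.14 = straight down; grows as the handle goes over towards the robot and down. Starts at 0.7 to 1.1. Stays at any angle (about 3 N on the handle along its path moves it), turns the wheel through gears, has no stops
- crank_handle (a point): middle of the red wooden crank handle, a round grip of 25 mm diameter and 90 mm length parallel to the grinder's y, from y = -54 mm (at the arm) to -144 mm (free end); this point is at y = -99 mm and 95 mm from the crank axis; moves with the crank
- crank_axis (a point): point on the crank's axis level with the middle of the handle, fixed to the grinder at x 0, y -99 mm, height 145 mm; axes as the grinder's. The crank arm is 20 mm wide and 10 mm thick, at y = -41 to -51 mm
- dish: shallow white porcelain dish, 122 mm across and 24 mm high, heaped with white clamshell stones to about 27 mm; loose, origin under its middle; leave alone
- drum: walnut sanding drum, 61 mm diameter, 75 mm high, with a 10 mm steel shaft on top to 107 mm; stands loose, origin under its middle; leave alone
- ferrule: polished brass ferrule, tube of 28 mm diameter and 28 mm height, standing loose, origin under its middle; leave alone
- oilcan: small copper oil can, 66 mm diameter, with a thin spout up to 143 mm high that reaches 53 mm out along its -x, and a loop handle at +x; loose, origin under its middle; leave alone

How it is judged:
By the outcome, as a careful person would: the job done as asked, in the order asked, and still so for the second after the job is handed in, with the robot touching nothing.
It also fails if it takes over 64 s, if anything falls off the work surface, if the arm or the gripper's body presses on something with over 40 N, if the wrist force passes 120 N, or if a joint passes its speed limit or range.

ROBOT

A 6-joint arm with a two-finger parallel gripper is mounted at the origin on the work surface. World frame = base frame: x ahead of the robot, y to its left, z up, the work surface at z = 0. Lengths are in mm, angles in rad, forces in N, time in s.
With the tool pointing down it reaches from about 275 to 725 mm from the base axis. Payload 5.6 kg.
Tool frame: the origin (TCP) lies at the centre of the arm's flange, where the gripper is bolted on; the fingertips stand 173 mm ahead of it and the grasp point (between the pads) lies 155 mm ahead of it; z points along the fingers, y is the direction in which the jaws open and shut (so a half turn about z gives the same grasp; the last joint's range is limited). The gripper opens to 85 mm and grips with 20 to 120 N. Pads are 22 mm wide; open, the fingers measure 114 mm over their backs; the gripper's body (76 mm by 85 mm) begins 54 mm behind the grasp point. The pads swing forward as they close: fully open they stand 13 mm farther back than shut.
Start: joints at [-0.996, 0.255, 0.108, 0, -1.424, -0.285], TCP at [157.188, -527.053, 404.683] pointing down, gripper open.
Joint ranges: [-2.95, 2.95], [-1.21, 1.97], [-1.09, 1.5], [-2.87, 1.71], [-2.94, -0.07], [-3.05, 3.05]. Speed limits (rad/s): [2.57, 2.57, 3.14, 3.14, 3.14, 3.14].

INTERFACE

Orientations are given as a rotation vector (axis times angle).
In Python, from workcell import bot gives the robot as it stands.
- The arm moves only by the tool servo_tool, never from a script. Its argument "plan" is text: rows parted by semicolons, each of 7 numbers parted by spaces: the shift along the tool's x, y, z each as a share of 50 cm, from -1 to 1, then the turn, a rotation vector about the tool's x, y, z each as a share of pi rad, from -1 to 1, then the closure, from 0 (fully open) to 1 (shut). A call has 1 to 8 rows; each row shifts and turns the commanded pose from where the row before left it, along the tool's axes as they then stand; what a row does not reach is not made up. A row lasts 1/12 s, in which the tool goes at most 41.7 mm and 7.16 degrees, less where a joint would pass 70% of its speed; a pose out of reach is approached as far as the arm can. A call with a number of a shift or a turn outside -1 to 1 is refused whole. A call with a gripper value outside its range is refused whole. The fingers move at their own pace and stop on an object; "force" is the grip in N (left out, the last holds). Time passes only in rows, so rows that do not move let the fingers close. It gives the time, the measured TCP pose, the force and the opening at its end, in the units of the state.
- bot.read_state(): the state, without advancing time (a new reading comes with each control period).
- bot.snapshot(name): name is "side" or "top" or "wrist"; returns a dict with "color" (480x640x3 uint8, blue, green, red), "depth" (480x640 float32, mm along the optical axis (not along the pixel's ray), 0 where there is no reading), "mtx" (3x3 intrinsics, pixels), "k1" (the pictures are not rectified: a ray, as slopes to the right and down, at radius r is drawn at 1 + k1 r^2 times it, then the intrinsics apply), "origin" and "orientation" of the camera in the world. Camera axes: x right, y down, z forward; pixel columns grow to the right and rows downward; lengths in mm; the calibration is good to about 2 mm. A picture is of the moment at which its call begins.
- bot.job_done(): hands the job in, once; it reports no verdict.
The state is a dict: "time_s": time; "joints": joint angles; "dq": joint speeds; "joint_efforts": joint torques, N m; "tcp_pos": TCP position; "orientation": TCP orientation; "wrist_force": force on the tool from outside, world axes, zero at the start; "moment": the same for the moment, N m; "finger_gap": finger opening in mm.
Only numpy, scipy, OpenCV 4.12 (cv2) and the standard library are available. Lean on these libraries where they do the work, as an engineer would, in place of code of your own. Each camera call takes 0.05 s, during which the arm holds its last target. There are 200 camera calls.

## Working session

There is one attempt and no reset: what is moved stays moved. The work goes in short steps, Python scripts to look and compute and a tool call to move; the robot and the scene stay as the last step left them, time stands still between calls to the robot, and variables do not carry over. Pictures are saved under pics/ and viewed, about 8 in all and at most 12, crops included, and the job is handed in when it is done.

Besides the shell and the picture viewer there is one more tool, called after "Emit:" by a JSON object that holds its "op" and its "data". servo_tool: Moves the arm, as the interface text tells. Shift numbers are shares of 50 cm and turn numbers shares of pi rad, none past 1 either way. Its arguments: {"type":"object","properties":{"plan":{"type":"string"},"force":{"type":"number"}},"required":["plan"]}

```bash
mkdir -p pics; ls; cat > h.py <<'E'
import numpy as np, cv2
from scipy.spatial.transform import Rotation as R
from workcell import bot
def rot(o):
    o=np.array(o,float); return o if o.shape==(3,3) else R.from_rotvec(o).as_matrix()
def world(s,u,v,d):
    "pixels+depth -> world"
    K=np.array(s["mtx"]); k1=s["k1"]
    p=cv2.undistortPoints(np.stack([u,v],-1).reshape(-1,1,2).astype(float),K,np.array([k1,0,0,0.]))[:,0]
    c=np.c_[p,np.ones(len(p))]*np.asarray(d,float).reshape(-1,1)
    return c@rot(s["orientation"]).T+np.array(s["origin"])
def ray(s,u,v):
    o=np.array(s["origin"]);w=world(s,np.array([u]),np.array([v]),[1.])[0]-o
    return o,w
def plane(s,u,v,z):
    o,w=ray(s,u,v); return o+w*(z-o[2])/w[2]
def cloud(s):
    v,u=np.nonzero(s["depth"]>0); return world(s,u,v,s["depth"][v,u]),u,v
E
python3 - <<'E'
from h import *
import pickle
for n in("side","top","wrist"):
    s=bot.snapshot(n); pickle.dump(s,open(f"{n}0.pkl","wb")); cv2.imwrite(f"pics/{n}0.png",s["color"])
    print(n,np.round(s["origin"]),np.round(rot(s["orientation"]),2).tolist(),s["k1"],np.array(s["mtx"])[0,0])
print(bot.read_state())
E
```

```text
pics
side [187. 475. 479.] [[-0.67, -0.33, 0.66], [-0.74, 0.32, -0.59], [-0.02, -0.89, -0.46]] -0.09459016489831878 438.2344415676365
top [463.  82. 900.] [[-0.02, -0.98, 0.19], [-1.0, 0.02, -0.03], [0.03, -0.19, -0.98]] -0.047071567817486504 439.5863676285293
wrist [  87. -547.  373.] [[-0.29, 0.92, 0.28], [0.96, 0.27, 0.08], [0.0, 0.29, -0.96]] -0.10166510894138063 419.0700780640039
{'time_s': 0.15, 'joints': array([-9.96386099e-01,  2.55591061e-01,  1.07348882e-01, -3.28084336e-04,
       -1.42389844e+00, -2.84574448e-01]), 'dq': array([-1.56373788e-06, -2.07505376e-03,  5.12299712e-03,  2.82516593e-03,
       -1.71044871e-03,  9.35701633e-04]), 'joint_efforts': array([-1.16853596e-03, -3.86941624e+01,  2.38080078e+01,  5.36649004e+00,
       -4.53397093e-03, -1.38738054e-05]), 'tcp_pos': array([ 157.19717791, -526.94064746,  404.03654946]), 'orientation': array([ 4.53567795e-01, -3.10841002e+00, -2.13191598e-03]), 'wrist_force': array([-0.00238639,  0.69635081,  0.03975342]), 'moment': array([ 0.02357606,  0.02967444, -0.01772072]), 'finger_gap': 84.96579550592853}
```

View pics/top0.png

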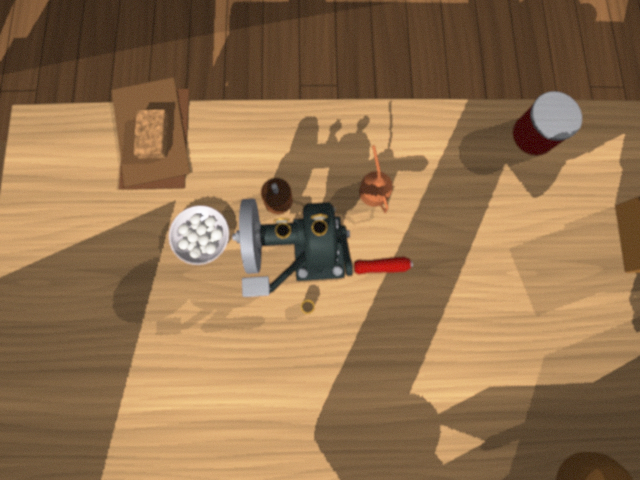

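View pics/side0.png

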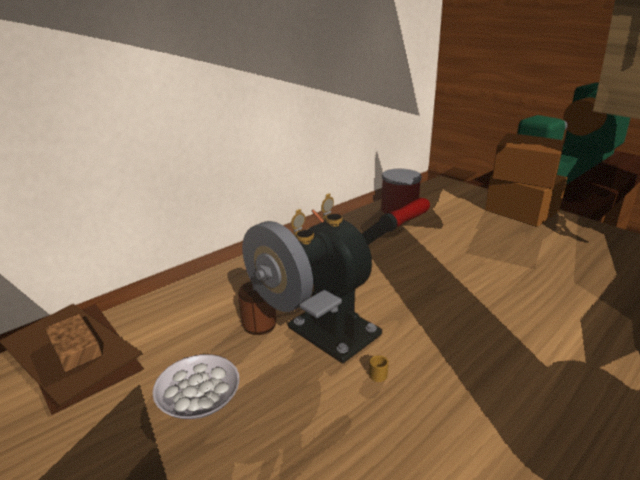

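The top view shows the grinder nearly aligned with the world axes. The cups are at (283,230) and (320,227), the red handle at (355–410,266), the drum behind the tube at (277,195), the oil can at (376,188), the dish at (200,235) and the ferrule at (308,306). The side view shows both lids standing near upright at (299,222) and (327,206).

```bash
python3 - <<'E'
from h import *
import pickle
for n in("top","side"):
    s=pickle.load(open(n+"0.pkl","rb")); hsv=cv2.cvtColor(s["color"],cv2.COLOR_BGR2HSV)
    red=cv2.inRange(hsv,(0,200,90),(4,255,255))|cv2.inRange(hsv,(175,200,90),(180,255,255))
    k,l,st,ce=cv2.connectedComponentsWithStats(red)
    i=1+np.argmax(st[1:,4]); v,u=np.nonzero((l==i)&(s["depth"]>0))
    P=world(s,u,v,s["depth"][v,u]); z=P.mean(0); P=P[np.linalg.norm(P-np.median(P,0),axis=1)<80]
    d=np.linalg.svd(P-P.mean(0))[2][0]; t=(P-P.mean(0))@d
    print(n,"red",st[i],"mean",P.mean(0).round(1),"dir",d.round(3),"len",np.ptp(t).round(1),"zmax",np.percentile(P[:,2],98).round(1),"ends",(P.mean(0)+d*t.min()).round(),(P.mean(0)+d*t.max()).round())
    br=cv2.inRange(hsv,(12,90,60),(30,255,255))
    C,u,v=cloud(s)
    m=(C[:,2]>150)&(br[v,u]>0)&(C[:,0]<560)
    M=np.zeros((480,640),np.uint8); M[v[m],u[m]]=255
    k,l,st,ce=cv2.connectedComponentsWithStats(M)
    for j in range(1,k):
        if st[j,4]>15:
            q=C[l[v,u]==j]; print(" brass",st[j],ce[j].round(1),"med",np.median(q,0).round(1),"min",q.min(0).round(1),"max",q.max(0).round(1))
    x0,y0,w,h=(240,190,100,75) if n=="top" else (270,180,100,75)
    cv2.imwrite(f"pics/{n}0z.png",cv2.resize(s["color"][y0:y0+h,x0:x0+w],None,fx=8,fy=8,interpolation=cv2.INTER_CUBIC))
    # wheel disk / base
    a=cv2.inRange(hsv,(0,0,90),(180,60,255)); m=(C[:,2]>120)&(a[v,u]>0)&(C[:,2]<260)
    q=C[m]; print(" grey",m.sum(),q.min(0).round(),q.max(0).round())
E
```

```text
top red [355 258  55  15 633] mean [545.9 -29.1 221.7] dir [-0.04   0.999 -0.004] len 85.9 zmax 225.2 ends [548. -71. 222.] [544.  14. 222.]
 grey 1700 [507. -78. 141.] [663. 212. 243.]
side red [393 198  36  26 410] mean [538.2 -26.3 219.1] dir [-0.038  0.999 -0.005] len 83.3 zmax 224.7 ends [540. -70. 219.] [537.  13. 219.]
 brass [620  32  20  87 920] [632.8  86.7] med [  541.2 -1211.6   285.6] min [  497.6 -1221.4   200.8] max [  560.  -1201.3   464.4]
 brass [546 146  15  24 232] [553.6 158.6] med [ 547.9 -610.   175. ] min [ 534.  -676.1  150.1] max [ 560.  -600.4  191.7]
 grey 15010 [  504. -2480.   120.] [2152.  326.  260.]
```

View pics/top0z.png

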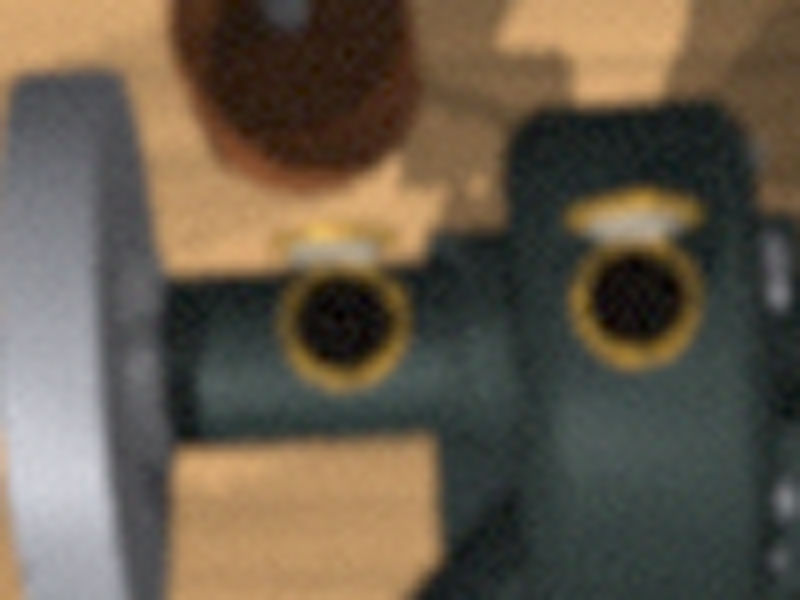

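View pics/side0z.png

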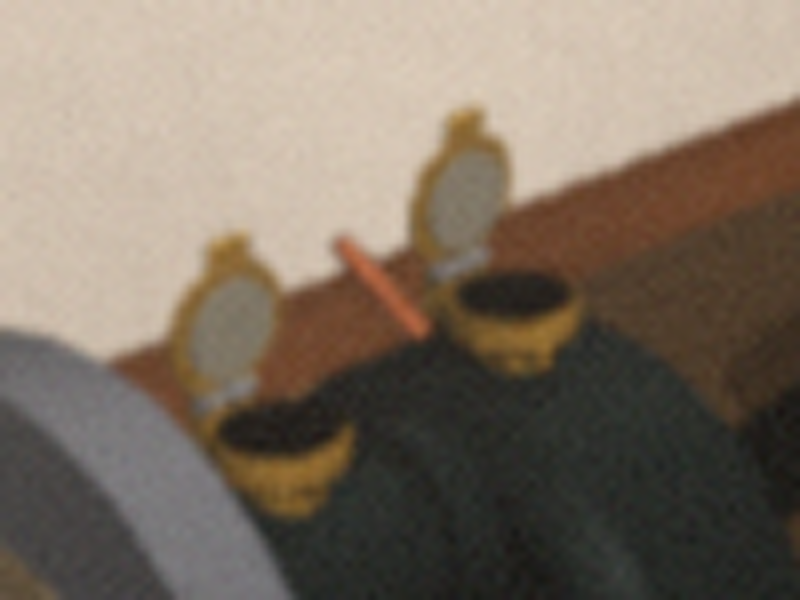

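The top crop shows the cup rims centred at px (282.4,229.8) and (319.0,226.8), with the tab tips at about (279.8,218) and (319.6,213). The side crop shows the tab tips at (298.2,209.6) and (327.8,193.6), so both lids are close to upright.

```bash
cat >> h.py <<'E'
def tri(a,b):
    (o1,d1),(o2,d2)=a,b
    t=np.linalg.lstsq(np.c_[d1,-d2],o2-o1,rcond=None)[0]
    p,q=o1+d1*t[0],o2+d2*t[1]; return (p+q)/2,np.linalg.norm(p-q)
E
python3 - <<'E'
from h import *
import pickle
t=pickle.load(open("top0.pkl","rb"));s=pickle.load(open("side0.pkl","rb"))
S=plane(t,282.4,229.75,210);G=plane(t,319.0,226.75,216)
# side cup centres: rim ellipses
S2=plane(s,270+287/8,180+428/8,210);G2=plane(s,270+517/8,180+296/8,216)
print("top",S.round(1),G.round(1),"side",S2.round(1),G2.round(1))
d=S-G;print("yaw from cups",np.arctan2(-d[0],d[1]),np.hypot(*d[:2]))
yaw=.04
ex=np.array([np.cos(yaw),np.sin(yaw)]);ey=np.array([-ex[1],ex[0]])
O=((S+S2)/2)[:2]-55*ey; O2=((G+G2)/2)[:2]+4*ey
print("origin",O.round(1),O2.round(1)); Og=(O+O2)/2
for n,a,b,h,y in(("sp",(279.8,218.1),(298.2,209.6),210,55),("ge",(319.6,213.3),(327.8,193.6),216,-4)):
    p,e=tri(ray(t,*a),ray(s,*b)); r=p[:2]-Og; x=r@ex;yy=r@ey
    print(n,"tab",p.round(1),e.round(1),"local",x.round(1),yy.round(1),"angle",np.arctan2(p[2]-h,13.5-x).round(2),np.hypot(p[2]-h,13.5-x).round(1))
H=np.array([543,-28.5,213]); r=H[:2]-Og
print("handle",r@ex,r@ey,"crank",np.arctan2(-(r@ex),H[2]-145))
C,u,v=cloud(t)
for n,(x,y) in dict(drum=(277,195),can=(376,188),dish=(200,235),fer=(308,306)).items():print(n,plane(t,x,y,{'drum':75,'can':60,'dish':24,'fer':28}[n]).round())
st=bot.read_state();print(rot(st["orientation"]).round(3).tolist())
E
```

```text
top [607.7 127.1 210. ] [610.4  68.6 216. ] side [601.5 128.  210. ] [603.7  70.6 216. ]
yaw from cups 0.04552673864774427 58.60112145673445
origin [606.8  72.6] [606.9  73.6]
sp tab [618.4 127.9 240.9] 3.0 local 13.8 54.4 angle 1.58 30.9
ge tab [623.8  66.9 246. ] 2.9 local 16.7 -6.9 angle 1.68 30.2
handle -67.84059030016547 -98.94861782156214 crank 0.7842246582889446
drum [705. 146.  75.]
can [721. -50.  60.]
dish [639. 306.  24.]
fer [492.  90.  28.]
[[-0.958, -0.286, -0.0], [-0.286, 0.958, 0.001], [0.0, 0.001, -1.0]]
```

Emit:
{"op": "servo_tool", "data": {"plan": "0 0 -0.06 0 0 0.039 1; 0 0 -0.06 0 0 0.039 1; -0.04 0.05 0 0 0 0 1; -0.044 0.053 0 0 0 0 1; -0.044 0.053 0 0 0 0 1; -0.044 0.053 0 0 0 0 1; -0.044 0.053 0 0 0 0 1; -0.044 0.053 0 0 0 0 1", "force": 20}}

```text
time_s: 0.82
tcp_pos: [280.5, -362.4, 464.5]
orientation: [0.07, -3.141, -0.001]
wrist_force: [1.5, -0.7, 0.2]
finger_gap: -0.0
```

Emit:
{"op": "servo_tool", "data": {"plan": "-0.044 0.053 0 0 0 0 1; -0.044 0.053 0 0 0 0 1; -0.044 0.053 0 0 0 0 1; -0.044 0.053 0 0 0 0 1; -0.044 0.053 0 0 0 0 1; -0.044 0.053 0 0 0 0 1; -0.044 0.053 0 0 0 0 1; -0.044 0.053 0 0 0 0 1"}}

```text
time_s: 1.48
tcp_pos: [446.9, -142.6, 464.6]
orientation: [0.071, -3.141, -0.0]
wrist_force: [0.2, -1.0, 0.6]
finger_gap: 0.3
```

Emit:
{"op": "servo_tool", "data": {"plan": "-0.044 0.053 0 0 0 0 1; -0.044 0.053 0 0 0 0 1; -0.044 0.053 0 0 0 0 1; -0.044 0.053 0 0 0 0 1; -0.044 0.053 0 0 0 0 1; -0.044 0.053 0 0 0 0 1; 0 0 0 0 0 0 1; 0 0 0 0 0 0 1"}}

```text
time_s: 2.15
tcp_pos: [572.0, 22.1, 463.1]
orientation: [0.074, -3.138, 0.001]
wrist_force: [-0.5, -1.1, 0.1]
finger_gap: 0.1
```

```bash
python3 - <<'E'
from h import *
st=bot.read_state();print(st["tcp_pos"],rot(st["orientation"]).round(3).tolist(),st["wrist_force"],st["finger_gap"],st["time_s"])
s=bot.snapshot("side");cv2.imwrite("pics/side1.png",cv2.resize(s["color"][60:300,190:510],None,fx=2,fy=2))
E
```

```text
[572.01163104  22.09851445 463.08520974] [[-0.999, -0.047, -0.003], [-0.047, 0.999, -0.0], [0.003, -0.0, -1.0]] [-0.47472635 -1.05849544  0.08669618] 0.11114656160908065 2.15
```

View pics/side1.png

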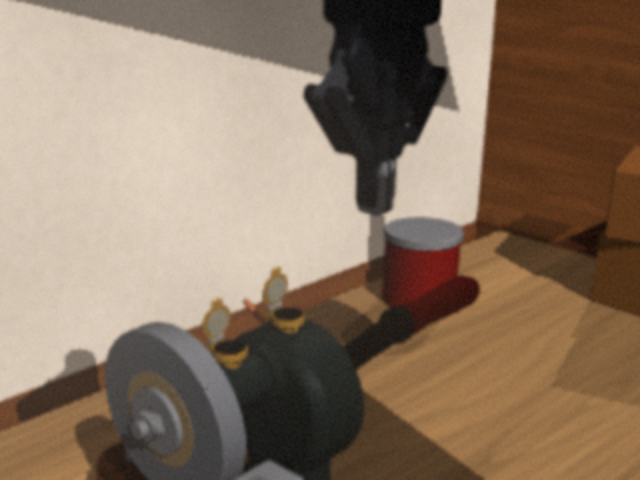

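The fingers are shut and narrow at the tip, about 22 mm. The arm is still 80–100 mm short of the spot behind the spindle lid and has plenty of height.

Emit:
{"op": "servo_tool", "data": {"plan": "-0.035 0.0416 0 0 0 0 1; -0.035 0.0416 0 0 0 0 1; -0.035 0.0416 0 0 0 0 1; -0.035 0.0416 0 0 0 0 1; -0.035 0.0416 0 0 0 0 1; 0 0 0.04 0 0 0 1; 0 0 0.04 0 0 0 1; 0 0 0.04 0 0 0 1"}}

```text
time_s: 2.87
tcp_pos: [653.8, 127.6, 404.2]
orientation: [-0.069, 3.14, 0.0]
wrist_force: [0.1, -0.7, -0.5]
finger_gap: -0.3
```

```bash
python3 - <<'E'
from h import *
st=bot.read_state();print(st["tcp_pos"],rot(st["orientation"]).round(3).tolist(),st["wrist_force"],st["time_s"])
s=bot.snapshot("side");cv2.imwrite("pics/side2.png",cv2.resize(s["color"][120:300,220:460],None,fx=3,fy=3))
E
```

```text
[653.77663303 127.59867981 404.21421398] [[-0.999, -0.044, 0.001], [-0.044, 0.999, 0.0], [-0.001, 0.0, -1.0]] [ 0.12285115 -0.74753538 -0.50986298] 2.8667
```

View pics/side2.png

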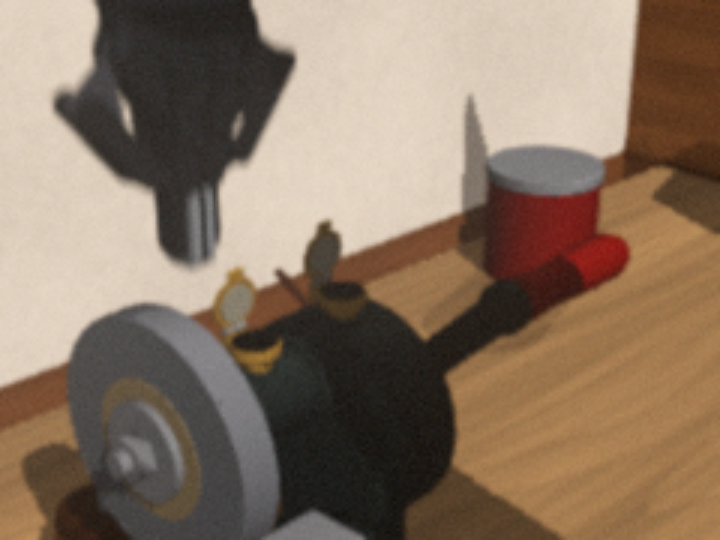

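Emit:
{"op": "servo_tool", "data": {"plan": "0 0 0.01 0 0 0 1; 0.016 0 0 0 0 0 1; 0.016 0 0 0 0 0 1; 0.016 0 0 0 0 0 1; 0.016 0 0 0 0 0 1; 0.016 0 0 0 0 0 1; 0.016 0 0 0 0 0 1; 0 0 0 0 0 0 1"}}

```text
time_s: 3.58
tcp_pos: [604.9, 125.5, 401.9]
orientation: [-0.07, 3.138, 0.001]
wrist_force: [-0.0, 0.1, -0.4]
finger_gap: -0.4
```

Emit:
{"op": "servo_tool", "data": {"plan": "0 0 0.005 0 0 0 1; 0 0 0.005 0 0 0 1; 0 0 0.005 0 0 0 1; 0 0 0.003 0 0 0 1; 0 0 0 0 0 0 1"}}

```text
time_s: 4.0
tcp_pos: [606.1, 126.2, 389.8]
orientation: [0.07, -3.139, 0.001]
wrist_force: [0.5, 0.4, -0.2]
finger_gap: -0.2
```

Emit:
{"op": "servo_tool", "data": {"plan": "0 0 0.003 0 0 0 1; 0 0 0.002 0 0 0 1; 0 0 0 0 0 0 1"}}

```text
time_s: 4.25
tcp_pos: [606.0, 126.2, 387.8]
orientation: [0.07, -3.14, 0.0]
wrist_force: [0.6, 0.2, -0.1]
finger_gap: 0.2
```

Emit:
{"op": "servo_tool", "data": {"plan": "0 0 0.002 0 0 0 1; 0 0 0 0 0 0 1"}}

```text
time_s: 4.42
tcp_pos: [605.9, 126.2, 387.1]
orientation: [0.07, -3.141, -0.0]
wrist_force: [0.1, -0.9, 0.6]
finger_gap: 0.3
```

Emit:
{"op": "servo_tool", "data": {"plan": "0 0 0.002 0 0 0 1; 0 0 0 0 0 0 1"}}

```text
time_s: 4.58
tcp_pos: [605.9, 126.2, 386.5]
orientation: [-0.07, 3.14, 0.0]
wrist_force: [0.4, 0.3, 2.2]
finger_gap: 0.0
```

Emit:
{"op": "servo_tool", "data": {"plan": "0 0 0.002 0 0 0 1; 0 0 0 0 0 0 1"}}

```text
time_s: 4.75
tcp_pos: [605.8, 126.1, 386.5]
orientation: [-0.071, 3.139, 0.0]
wrist_force: [-1.9, -0.1, 5.4]
finger_gap: 0.0
```

Emit:
{"op": "servo_tool", "data": {"plan": "0 0 -0.03 0 0 0 1; 0 0 -0.06 0 0 0 1; 0 0 -0.06 0 0 0 1; -0.033 -0.04 0 0 0 0 1; -0.033 -0.04 0 0 0 0 1; -0.033 -0.04 0 0 0 0 1; 0 0 0 0 0 0 1"}}

```text
time_s: 5.33
tcp_pos: [660.1, 65.5, 458.5]
orientation: [0.065, -3.139, 0.002]
wrist_force: [-0.3, 0.2, -0.3]
finger_gap: 0.2
```

```bash
python3 - <<'E'
from h import *
st=bot.read_state();print(st["tcp_pos"],rot(st["orientation"]).round(3).tolist(),st["wrist_force"],st["time_s"])
s=bot.snapshot("side");cv2.imwrite("pics/side3.png",cv2.resize(s["color"][150:290,240:440],None,fx=4,fy=4))
E
```

```text
[660.11332469  65.50739723 458.46359119] [[-0.999, -0.041, -0.002], [-0.041, 0.999, -0.001], [0.002, -0.001, -1.0]] [-0.33525491  0.20608413 -0.26041144] 5.3333
```

View pics/side3.png

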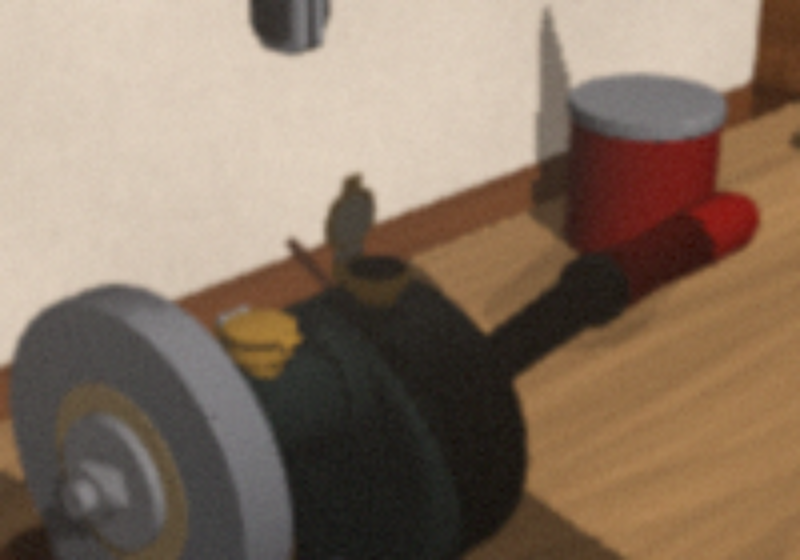

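The side crop shows the spindle lid lying flat on its cup at crop (260,325), and the gear lid still upright at crop (350,215).

Emit:
{"op": "servo_tool", "data": {"plan": "0 0.008 0.05 0 0 0 1; 0 0 0.057 0 0 0 1; 0.01 0 0 0 0 0 1; 0.016 0 0 0 0 0 1; 0.016 0 0 0 0 0 1; 0.016 0 0 0 0 0 1; 0.016 0 0 0 0 0 1; 0.016 0 0 0 0 0 1"}}

```text
time_s: 6.05
tcp_pos: [612.2, 70.7, 408.4]
orientation: [-0.071, 3.139, 0.0]
wrist_force: [0.6, 0.4, 0.2]
finger_gap: -0.2
```

Emit:
{"op": "servo_tool", "data": {"plan": "0.012 0 0 0 0 0 1; 0 0 0.004 0 0 0 1; 0 0 0.005 0 0 0 1; 0 0 0.005 0 0 0 1; 0 0 0 0 0 0 1"}}

```text
time_s: 6.47
tcp_pos: [607.1, 70.2, 398.6]
orientation: [0.07, -3.139, 0.0]
wrist_force: [0.1, 1.2, 0.1]
finger_gap: -0.1
```

Emit:
{"op": "servo_tool", "data": {"plan": "0 0 0.004 0 0 0 1; 0 0 0.004 0 0 0 1; 0 0 0.002 0 0 0 1; 0 0 0 0 0 0 1"}}

```text
time_s: 6.8
tcp_pos: [607.0, 70.2, 394.1]
orientation: [0.07, -3.14, 0.0]
wrist_force: [0.7, 0.5, -0.5]
finger_gap: -0.1
```

Emit:
{"op": "servo_tool", "data": {"plan": "0 0 0.002 0 0 0 1; 0 0 0 0 0 0 1"}}

```text
time_s: 6.97
tcp_pos: [607.0, 70.2, 393.5]
orientation: [0.07, -3.141, -0.0]
wrist_force: [-0.9, 1.0, 0.1]
finger_gap: 0.0
```

Emit:
{"op": "servo_tool", "data": {"plan": "0 0 0.002 0 0 0 1; 0 0 0 0 0 0 1"}}

```text
time_s: 7.13
tcp_pos: [606.9, 70.2, 392.6]
orientation: [0.07, -3.141, -0.0]
wrist_force: [-0.3, -0.4, 0.1]
finger_gap: -0.3
```

Emit:
{"op": "servo_tool", "data": {"plan": "0 0 0.002 0 0 0 1; 0 0 0 0 0 0 1"}}

```text
time_s: 7.3
tcp_pos: [606.8, 70.1, 392.5]
orientation: [-0.07, 3.14, 0.0]
wrist_force: [-1.2, -0.7, 4.7]
finger_gap: -0.4
```

Both lids met firm contact at the expected heights (4.7–5.4 N). Next I'll lift and go over the handle.

Emit:
{"op": "servo_tool", "data": {"plan": "0 0 -0.03 0 0 0 1; 0 0 -0.06 0 0 0 1; 0.033 -0.056 0 0 0 0 1; 0.033 -0.056 0 0 0 0 1; 0.034 -0.056 0 0 0 0 1; 0.034 -0.056 0 0 0 0 1; 0 0 0.05 0 0 0 1; 0 0 0 0 0 0 1"}}

```text
time_s: 7.97
tcp_pos: [543.5, -45.8, 408.5]
orientation: [0.066, -3.136, -0.002]
wrist_force: [0.1, -0.0, -1.9]
finger_gap: 0.3
```

```bash
python3 - <<'E'
from h import *
st=bot.read_state();print(st["tcp_pos"],rot(st["orientation"]).round(3).tolist(),st["wrist_force"],st["time_s"])
s=bot.snapshot("side");cv2.imwrite("pics/side4.png",cv2.resize(s["color"][130:290,240:460],None,fx=3.5,fy=3.5))
E
```

```text
[543.46087866 -45.82841242 408.53409848] [[-0.999, -0.042, -0.005], [-0.042, 0.999, 0.001], [0.005, 0.001, -1.0]] [ 0.09981193 -0.04846955 -1.85864811] 7.9667
```

View pics/side4.png

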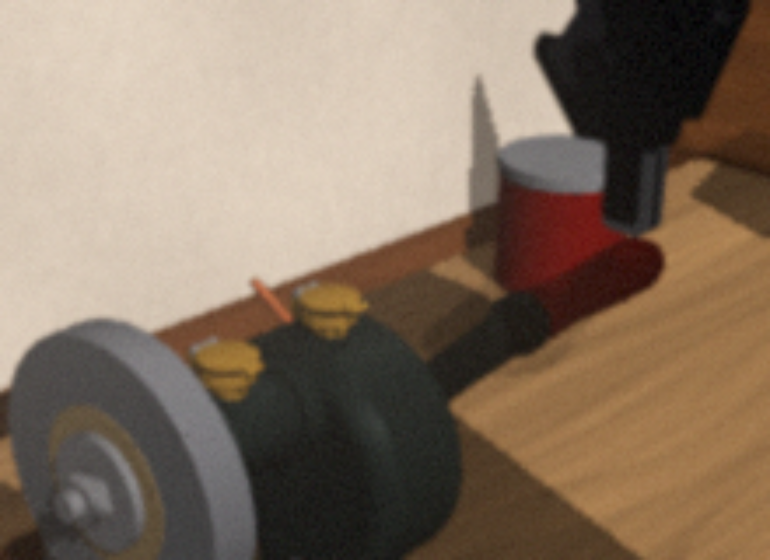

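Both lids are shut flat, and the finger hangs just above the handle's outer part at crop (630,235). I'll start the slow push along the handle's arc.

Emit:
{"op": "servo_tool", "data": {"plan": "0 0 0.008 0 0 0 1; 0 0 0.008 0 0 0 1; 0 0 0.004 0 0 0 1; 0.004 0 0.005 0 0 0 1; 0.004 0 0.005 0 0 0 1; 0.004 0 0.005 0 0 0 1; 0.004 0 0.005 0 0 0 1"}}

```text
time_s: 8.6
tcp_pos: [536.7, -44.8, 392.5]
orientation: [-0.071, 3.14, 0.0]
wrist_force: [-3.3, 1.6, 5.7]
finger_gap: 0.3
```

Emit:
{"op": "servo_tool", "data": {"plan": "0.0036 0 0.0056 0 0 0 1; 0.0036 0 0.0056 0 0 0 1; 0.0036 0 0.0056 0 0 0 1; 0.0036 0 0.0056 0 0 0 1; 0.0028 0 0.006 0 0 0 1; 0.0028 0 0.006 0 0 0 1; 0.0028 0 0.006 0 0 0 1; 0.0028 0 0.006 0 0 0 1"}}

```text
time_s: 9.27
tcp_pos: [523.6, -45.9, 368.7]
orientation: [0.07, -3.14, 0.001]
wrist_force: [-2.4, -1.0, 4.6]
finger_gap: 0.0
```

Emit:
{"op": "servo_tool", "data": {"plan": "0.002 0 0.0064 0 0 0 1; 0.002 0 0.0064 0 0 0 1; 0.002 0 0.0064 0 0 0 1; 0.002 0 0.0064 0 0 0 1; 0.001 0 0.0066 0 0 0 1; 0.001 0 0.0066 0 0 0 1; 0.001 0 0.0066 0 0 0 1; 0.001 0 0.0066 0 0 0 1"}}

```text
time_s: 9.93
tcp_pos: [518.2, -45.9, 342.0]
orientation: [0.07, -3.141, -0.0]
wrist_force: [-1.6, 0.4, 3.1]
finger_gap: 0.2
```

Emit:
{"op": "servo_tool", "data": {"plan": "0 0 0.0066 0 0 0 1; 0 0 0.0066 0 0 0 1; 0 0 0.0066 0 0 0 1; 0 0 0.0066 0 0 0 1; -0.0008 0 0.0066 0 0 0 1; -0.0008 0 0.0066 0 0 0 1; -0.0008 0 0.0066 0 0 0 1; -0.0008 0 0.0066 0 0 0 1"}}

```text
time_s: 10.6
tcp_pos: [519.9, -45.8, 315.7]
orientation: [-0.07, 3.141, 0.0]
wrist_force: [-1.3, -0.3, 2.2]
finger_gap: -0.1
```

Emit:
{"op": "servo_tool", "data": {"plan": "-0.0018 0 0.0064 0 0 0 1; -0.0018 0 0.0064 0 0 0 1; -0.0018 0 0.0064 0 0 0 1; -0.0018 0 0.0064 0 0 0 1; -0.0026 0 0.0061 0 0 0 1; -0.0026 0 0.0061 0 0 0 1; -0.0026 0 0.0061 0 0 0 1; -0.0026 0 0.0061 0 0 0 1"}}

```text
time_s: 11.27
tcp_pos: [528.8, -45.4, 290.8]
orientation: [0.07, -3.141, 0.0]
wrist_force: [-1.7, -0.1, 2.5]
finger_gap: 0.2
```

Emit:
{"op": "servo_tool", "data": {"plan": "-0.0026 0 0.0056 0 0 0 1; -0.0026 0 0.0056 0 0 0 1; -0.0026 0 0.0056 0 0 0 1; -0.0026 0 0.0056 0 0 0 1; -0.0036 0 0.0052 0 0 0 1; -0.0036 0 0.0052 0 0 0 1; -0.0036 0 0.0052 0 0 0 1; -0.0036 0 0.0052 0 0 0 1"}}

```text
time_s: 11.93
tcp_pos: [541.2, -44.9, 269.3]
orientation: [-0.07, 3.141, -0.0]
wrist_force: [-1.9, 0.3, 2.2]
finger_gap: 0.2
```

Emit:
{"op": "servo_tool", "data": {"plan": "-0.0045 0 0.0046 0 0 0 1; -0.0045 0 0.0046 0 0 0 1; -0.0045 0 0.0046 0 0 0 1; -0.0045 0 0.0046 0 0 0 1; -0.005 0 0.004 0 0 0 1; -0.005 0 0.004 0 0 0 1; 0 0 0 0 0 0 1"}}

```text
time_s: 12.52
tcp_pos: [555.5, -44.2, 255.7]
orientation: [-0.07, 3.141, 0.0]
wrist_force: [0.0, -0.7, -0.1]
finger_gap: -0.2
```

Emit:
{"op": "servo_tool", "data": {"plan": "-0.0045 0 0.004 0 0 0 1; -0.0045 0 0.004 0 0 0 1; -0.0045 0 0.004 0 0 0 1"}}

```text
time_s: 12.77
tcp_pos: [562.1, -43.9, 250.4]
orientation: [-0.07, 3.14, 0.0]
wrist_force: [-0.4, 0.7, 3.1]
finger_gap: -0.2
```

```bash
python3 - <<'E'
from h import *
st=bot.read_state();print(st["tcp_pos"],st["wrist_force"],st["time_s"])
s=bot.snapshot("side");cv2.imwrite("pics/side5.png",cv2.resize(s["color"][130:330,240:500],None,fx=3,fy=3))
E
```

```text
[562.07882135 -43.93620937 250.44333417] [-0.38384167  0.70080607  3.06741751] 12.7667
```

View pics/side5.png

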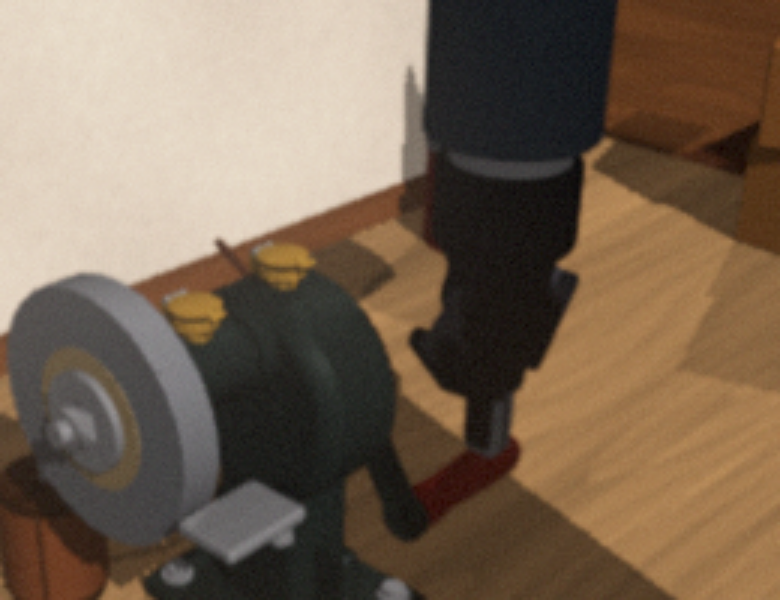

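The crank hangs down at about 2.57 rad, roughly 1.79 rad of travel, and both lids are still shut. I'll back straight off, then move aside.

Emit:
{"op": "servo_tool", "data": {"plan": "0 0 -0.02 0 0 0 1; 0 0 -0.06 0 0 0 1; 0.02 0 -0.07 0 0 0 1; 0.03 -0.03 -0.06 0 0 0 1; 0.04 -0.06 -0.04 0 0 0 1; 0.04 -0.06 0 0 0 0 1; 0.04 -0.06 0 0 0 0 1; 0.04 -0.06 0 0 0 0 1"}}

```text
time_s: 13.48
tcp_pos: [461.7, -184.5, 376.6]
orientation: [-0.071, 3.139, -0.0]
wrist_force: [0.7, -1.0, -0.1]
finger_gap: 0.0
```

Emit:
{"op": "servo_tool", "data": {"plan": "0.04 -0.06 0 0 0 0 1; 0.04 -0.06 0 0 0 0 1; 0.04 -0.06 0 0 0 0 1; 0.03 -0.05 0 0 0 0 1; 0 0 0 0 0 0 1; 0 0 0 0 0 0 1"}}

```text
time_s: 13.98
tcp_pos: [392.2, -302.8, 375.8]
orientation: [-0.066, 3.14, -0.0]
wrist_force: [0.2, 0.9, -0.1]
finger_gap: -0.3
```

```bash
python3 - <<'E'
from h import *
import pickle
t=bot.snapshot("top");s=bot.snapshot("side")
O=np.array([607,73.]);ex=np.array([.99908,.043]);ey=np.array([-.043,.99908])
for n,c in(("top",t),("side",s)):
    hsv=cv2.cvtColor(c["color"],cv2.COLOR_BGR2HSV)
    red=cv2.inRange(hsv,(0,190,50),(4,255,255))|cv2.inRange(hsv,(176,190,50),(180,255,255))
    C,u,v=cloud(c); r=C[:,:2]-O; x=r@ex;y=r@ey
    m=(red[v,u]>0)&(y>-150)&(y<-50)&(abs(x)<120)&(C[:,2]>20)
    if m.sum()>20: print(n,m.sum(),"x",np.median(x[m]).round(1),"z98",np.percentile(C[m,2],98).round(1),"y",y[m].min().round(),y[m].max().round())
st=bot.read_state();print(st["tcp_pos"],st["wrist_force"],st["time_s"])
a=pickle.load(open("top0.pkl","rb"))
for nm,(x,y,w,h) in dict(drum=(258,172,36,44),can=(355,140,42,75),dish=(165,203,68,65),fer=(298,296,22,22)).items():
    d=cv2.absdiff(a["color"][y:y+h,x:x+w],t["color"][y:y+h,x:x+w]); print(nm,d.mean().round(2),(d.max(2)>40).sum())
z=lambda im,f:cv2.resize(im,None,fx=f,fy=f,interpolation=cv2.INTER_CUBIC)
cv2.imwrite("pics/end.png",np.hstack([z(t["color"][130:330,160:430],1.45),z(s["color"][170:370,220:490],1.45)]))
E
```

```text
top 406 x -47.8 z98 77.9 y -141.0 -56.0
side 301 x -54.9 z98 76.6 y -139.0 -56.0
[ 393.17990889 -301.57860426  375.65116919] [ 0.13706649  0.7659986  -0.0900083 ] 14.0833
drum 3.45 0
can 11.71 465
dish 2.12 0
fer 2.35 0
```

View pics/end.png

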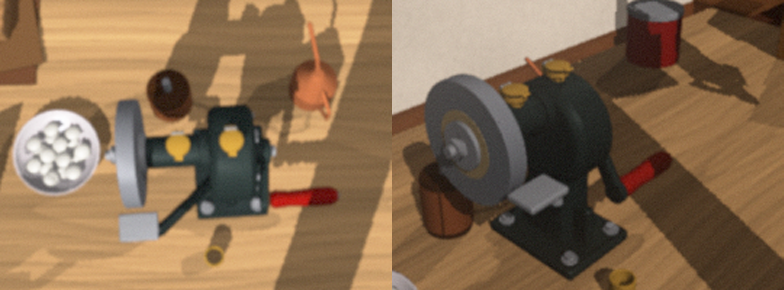

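The end picture shows both lids flat on their cups at crop (178,148) and (232,142), and the handle down at (305,198). The drum, dish and ferrule have not moved. The oil can is still centred at top px (377,188), so the pixel change there is from shadow.

```bash
python3 -c "
from workcell import bot
print(bot.job_done())"
```

```text
the job is handed in; nothing more can be done
None
```

I shut both oil-cup lids and turned the crank in the order asked, with the fingers closed and gripping nothing, then handed the job in at about 14 s of the 64 s allowed.

- **Lids:** I tipped the spindle lid over and pressed it shut (5.4 N), then the gear-case lid (4.7 N). Each stopped firm at its expected shut height. The last top and side pictures show both lying flat.
- **Crank:** I pushed the handle slowly down the robot's side with a fingertip. It went from about 0.78 to about 2.57 rad, a turn of about 1.79 rad or just over a quarter turn. The highest reading during the push was about 7 N. The crank stayed there after I moved away, and the arm is clear of everything.
- **Surroundings:** The drum, dish and ferrule match the starting picture. The area around the oil can did differ in pixels; I take that to be a moved shadow, because the can's centre is at the same place in the picture to within a pixel.
- **Disagreement between cameras:** The top and side views differed by about 6–7 mm in x (cup positions before, handle position after). I used averages, and the contacts came where those predicted.

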